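Zero the bench scale and load the order carton evenly from the turntable

TASK

With the carton still empty on the scale, roll the knurled zeroing wheel of its console with a fingertip, top edge away from you, until its white rib is at the very top between the two white pointers. Then lift every sticker roll and pin box off the free-spinning turntable and set them gently on the carton's floor, lying flat and none stacked, shared out evenly between the carton's left and right ends as you go, so that the light carton never tips or slides on the small scale pan and ends up level. Leave the zeroed wheel and the other things on the counter as they are.

Things in the scene. Friction and masses are not known exactly. Their poses are not given: they have to be found in the camera images.
- zero_wheel (a joint): the console's knurled zeroing wheel, 60 mm diameter, 24 mm wide, level axle along the console's y; 24 ribs, pitch 0.262 rad. 0 = white rib at the very top; negative = rib turned towards the robot (start -1.7 to -0.8); grows as its top is rolled to the console's +x. Stops at -2.4 and 1.0. Light friction (0.02 N m), stays where left; press lightly on top and drag
- wheel_top (a point): highest point of the zeroing wheel's edge, 64 mm above the worktop, fixed to the console, whose x points away from the robot, y to its left, turned by at most 0.3 rad (does not turn with the wheel); the axle is 30 mm below it. The cheeks beside the wheel reach only 48 mm above the worktop
- scale: grey bench scale, fixed; origin on the worktop below the centre of its square steel pan (84 x 84 mm, top 60 mm above the worktop). The scale's x points away from the robot, y to the robot's left, turned by at most 0.1 rad
- carton: light open cardboard carton, about 110 g, centred on the scale pan and overhanging it: 230 mm (its x) by 260 mm (its y, left-right) by 46 mm high outside, walls and floor 4 mm. Origin: centre of its underside, z up. It tips when the balance point leaves the 84 mm pan, as it may with two things in one end and none in the other
- turntable: wooden disc, 272 mm across, top 60 mm above the worktop, turning freely on an upright axle through its centre, no rim. Origin on the worktop below its centre. The things stand about 80 mm from its centre, 60 degrees apart; a sideways push turns it, a squeeze along the radius does not
- roll_1_mid (a point): centre of a white roll of stickers (about 90 g) lying flat on the turntable: a round disc 66 mm in diameter and 30 mm high with a small hole; this point is 15 mm above its foot. Its z axis is its upright axle. May be absent
- roll_2_mid (a point): centre of a white roll of stickers (about 90 g) lying flat on the turntable: a round disc 66 mm in diameter and 30 mm high with a small hole; this point is 15 mm above its foot. Its z axis is its upright axle. May be absent
- roll_3_mid (a point): centre of a white roll of stickers (about 90 g) lying flat on the turntable: a round disc 66 mm in diameter and 30 mm high with a small hole; this point is 15 mm above its foot. Its z axis is its upright axle. May be absent
- pinbox_1_mid (a point): centre of a flat card box of pins (about 80 g) lying flat on the turntable: 52 mm (its x, roughly along the turntable's radius at the start) by 72 mm (its y) by 28 mm high; this point is 14 mm above its foot. May be absent
- pinbox_2_mid (a point): centre of a flat card box of pins (about 80 g) lying flat on the turntable: 52 mm (its x, roughly along the turntable's radius at the start) by 72 mm (its y) by 28 mm high; this point is 14 mm above its foot. May be absent
- pinbox_3_mid (a point): centre of a flat card box of pins (about 80 g) lying flat on the turntable: 52 mm (its x, roughly along the turntable's radius at the start) by 72 mm (its y) by 28 mm high; this point is 14 mm above its foot. May be absent
- masking_tape: roll of masking tape lying flat, 93 mm across, 24 mm high, origin under its centre; a bystander, leave it alone
- stapler: stapler, 34 x 135 x 46 mm, origin under its centre; a bystander, leave it alone
- gold_marker: gold marker pen lying down, 18 x 138 x 19 mm, origin under its centre; a bystander, leave it alone
There are look-alikes about, which are no part of the job. What is shaped like the part that bears roll_3_mid but turquoise is not meant.

How it is judged:
By the outcome, as a careful person would: the job done as asked, in the order asked, and still so for the second after the job is handed in, with the robot touching nothing.
Of roll_1, roll_2, roll_3, pinbox_1, pinbox_2, pinbox_3 only 4 to 6 are there at a start; the rules pass over those that are not, and their reading is None.
At some moment in a run one of roll_1, roll_2, roll_3, pinbox_1, pinbox_2, pinbox_3 may be knocked a few centimetres aside while the robot is not near it.
Once in a run the grip may slacken for a moment while it holds something.
It also fails if it takes over 210 s, if anything falls off the work surface, if the arm or the gripper's body presses on something with over 40 N, if the wrist force passes 120 N, or if a joint passes its speed limit or range.

ROBOT

A 6-joint arm with a two-finger parallel gripper is mounted at the origin on a cart in front of the work surface, level with it; the furniture and walls round the work are solid. World frame = base frame: x ahead of the robot, y to its left, z up, the work surface at z = 0. Lengths are in m, angles in rad, forces in N, time in s.
With the tool pointing down it reaches from about 0.25 to 0.775 m from the base axis. Payload 4 kg.
Tool frame: the origin (TCP) lies between the finger pads; the fingertips stand 25 mm ahead of it and the grasp point (between the pads) lies 6 mm ahead of it (robot.tip_reach is the distance from the TCP to the fingertips, in m); z points along the fingers, y is the line along which they close (so a half turn about z gives the same grasp; the last joint's range is limited). The gripper opens to 94 mm and grips with 3 to 60 N. Pads are 16 mm wide; open, the fingers measure 119 mm over their backs; the gripper's body (75 mm by 177 mm) begins 78 mm behind the grasp point.
Start: joints at [1.018, 0.087, 1.371, -0, 1.684, -0.103], TCP at [0.239, 0.495, 0.231] pointing down, gripper open.
Joint ranges: [-3.1, 3.1], [-0.76, 2.03], [0.27, 2.55], [-1.08, 4.22], [0.17, 2.65], [-2.57, 2.57]. Speed limits (rad/s): [2.79, 2.79, 3.14, 3.14, 3.14, 3.14].

INTERFACE

Orientations are given as [roll, pitch, yaw] about the fixed x, y, z axes, in that order (R = Rz(yaw) Ry(pitch) Rx(roll)).
In Python, from bench import sensors, snapshot, camera_info, ticket, robot gives the robot as it stands.
- The arm moves only by the tool arm_command, never from a script. Its argument "plan" is a list of rows, each an object with "grip": the closure, from -1 (fully open) to 1 (shut); "slide": the shift along the tool's x, y, z normalised to -1 to 1, where 1 is 500 mm, a list of three; "spin": the turn about the tool's z normalised to -1 to 1, where 1 is 5 degrees. A call has 1 to 10 rows; each row shifts and turns the commanded pose from where the row before left it, along the tool's axes as they then stand; what a row does not reach is not made up. A row lasts 1/8 s, in which the tool goes at most 62.5 mm and 10.7 degrees, less where a joint would pass 70% of its speed; a pose out of reach is approached as far as the arm can. A call with a number of a shift or a turn outside -1 to 1 is refused whole. A call with a gripper value outside its range is refused whole. The fingers move at their own pace and stop on an object; the grip force is fixed at half the most. Time passes only in rows, so rows that do not move let the fingers close. It gives the time, the measured TCP pose, the force, the opening and the grip force at its end, in the units of the state.
- sensors.get_obs(): the state, without advancing time (a new reading comes with each control period).
- snapshot(name): name is "scene" or "top" or "wrist"; returns the picture (480x640x3 uint8, red, green, blue); there is no depth.
- camera_info(name): a dict with "fx", "fy", "cx", "cy" (pixels), "k1" (the pictures are not rectified: a ray, as slopes to the right and down, at radius r is drawn at 1 + k1 r^2 times it, then the intrinsics apply), "position" and "rotation" of the camera in the world. Camera axes: x right, y up, looking along -z (the intrinsics and any distortion apply to the point x, -y, -z); pixel columns grow to the right and rows downward; lengths in m; the calibration is good to about 2 mm. A picture is of the moment at which its call begins: read the wrist's pose just before it. camera_info takes no time and is no camera call; for the wrist camera it gives the pose at the moment of the call.
- ticket.close_job(): hands the job in; it is judged then, once.
The state is a dict: "time": time; "joint_positions": joint angles; "qvel": joint speeds; "joint_torque": joint torques, N m; "tool_pos": TCP position; "ee_rot": TCP orientation; "wrist_force": force on the tool from outside, world axes, zero at the start; "wrist_torque": the same for the moment, N m; "width": finger opening in m; "finger_force": force on a finger pad.
Only numpy, scipy, OpenCV 4.12 (cv2) and the standard library are available. Lean on these libraries where they do the work, as an engineer would, in place of code of your own. Each camera call takes 0.05 s, during which the arm holds its last target. There are 200 camera calls.

## Working session

There is one attempt and no reset: what is moved stays moved. The work goes in short steps, Python scripts to look and compute and a tool call to move; the robot and the scene stay as the last step left them, time stands still between calls to the robot, and variables do not carry over. Pictures are saved under pics/ and viewed, at most 14 in all, crops included, and the job is handed in when it is done.

Besides the shell and the picture viewer there is one more tool, called after ">>>" as name([rows], argument=value, ...), one row to a line, values as JSON. arm_command: Moves the arm, as the interface text tells. Scaled input: -1 to 1 covers 500 mm each way for a shift and 5 degrees each way for a turn. Its arguments: {"type":"object","properties":{"plan":{"type":"array","items":{"type":"object","properties":{"grip":{"type":"number"},"slide":{"type":"array","items":{"type":"number"}},"spin":{"type":"number"}}}}},"required":["plan"]}

```bash
mkdir -p pics; ls
cat > h.py <<'E'
import numpy as np, cv2
from bench import sensors, snapshot, camera_info, ticket, robot
def save(n,im): cv2.imwrite(f'pics/{n}.png',im[:,:,::-1])
def pix2w(ci,uv,z):
    uv=np.atleast_2d(np.array(uv,float)); K=np.array([[ci['fx'],0,ci['cx']],[0,ci['fy'],ci['cy']],[0,0,1]])
    s=cv2.undistortPoints(uv[:,None],K,np.array([ci['k1'],0,0,0.]))[:,0]
    d=np.c_[s[:,0],-s[:,1],-np.ones(len(s))]@np.array(ci['rotation']).T
    p=np.array(ci['position']); return p+d*((z-p[2])/d[:,2])[:,None]
def w2pix(ci,P):
    c=(np.atleast_2d(P)-ci['position'])@np.array(ci['rotation']); s=np.c_[c[:,0],-c[:,1]]/-c[:,2:]
    s=s*(1+ci['k1']*(s**2).sum(1))[:,None]; return s*[ci['fx'],ci['fy']]+[ci['cx'],ci['cy']]
E
python3 - <<'E'
from h import *
for n in('scene','top'):
    ci=camera_info(n); print(n,{k:np.round(v,3).tolist() for k,v in ci.items()}); save(n+'0',snapshot(n))
o=sensors.get_obs(); print(o)
E
```

```text
pics
scene {'fx': 492.724, 'fy': 492.724, 'cx': 329.696, 'cy': 227.042, 'k1': -0.065, 'position': [-0.075, 0.885, 0.699], 'rotation': [1.04, -0.017, -2.451]}
top {'fx': 482.342, 'fy': 482.342, 'cx': 313.954, 'cy': 239.942, 'k1': -0.13, 'position': [0.512, 0.045, 1.288], 'rotation': [0.069, -0.014, -1.567]}
{'time': 0.1, 'joint_positions': array([ 1.01788135e+00,  8.79158980e-02,  1.37207802e+00,  1.30885755e-05,
        1.68355753e+00, -1.03077257e-01]), 'qvel': array([-0.00040267, -0.00463392, -0.00270341,  0.00177103,  0.00135443,
        0.0004858 ]), 'joint_torque': array([ 2.28196812e-03, -3.41250730e+01, -3.03304303e+01,  7.19592883e-02,
        3.03747423e-02, -1.20540294e-04]), 'tool_pos': array([0.23891713, 0.49492929, 0.22941486]), 'ee_rot': array([-3.13964560e+00, -2.14488735e-04,  2.69175619e+00]), 'wrist_force': array([ 0.29723227, -0.06606491,  0.82355561]), 'wrist_torque': array([ 0.00838686, -0.00133245,  0.03157813]), 'finger_force': 0.0, 'width': 0.09383121094707977}
```

View pics/top0.png

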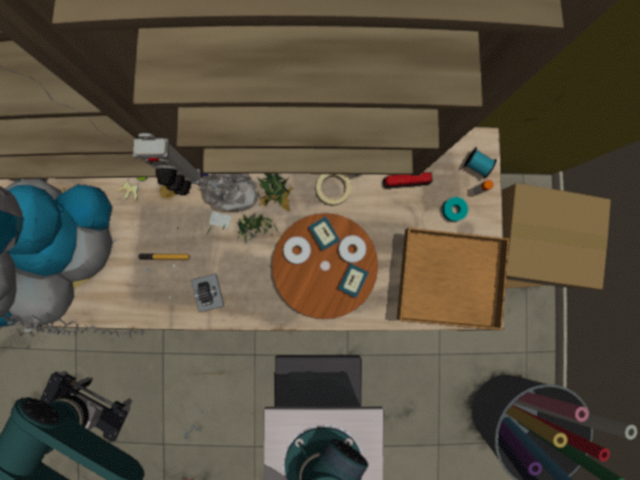

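View pics/scene0.png

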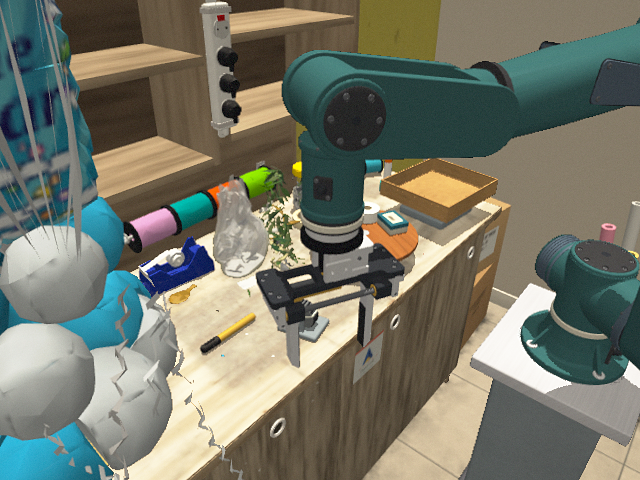

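The top view shows 2 rolls at (297,250) and (352,249), 2 pin boxes at (323,233) and (353,280), the console at (207,292), the carton around (453,280), and a turquoise decoy at (456,209). Next I'll take close crops and a first measurement.

Run:
```python
from h import *
im=snapshot('top'); ci=camera_info('top')
a=cv2.resize(im[205:335,180:385],None,fx=3.8,fy=3.8,interpolation=cv2.INTER_CUBIC); save('crop1',a)
ciw=camera_info('wrist'); print({k:np.round(v,3).tolist() for k,v in ciw.items()})
o=sensors.get_obs(); print(cv2.Rodrigues(np.array(ciw['rotation'],float))[0].shape if np.size(ciw['rotation'])==9 else 'vec')
for n,uv,z in [('wheel',(207,292),.06),('r1',(297,250),.09),('r2',(352,249),.09),('p1',(323,233),.088),('p2',(353,280),.088),('tt',(325,265),.06)]: 
    try: print(n,pix2w(ci,uv,z).round(3))
    except Exception as e: print(e)
```

```text
{'fx': 347.054, 'fy': 347.054, 'cx': 321.132, 'cy': 240.76, 'k1': -0.003, 'position': [0.176, 0.526, 0.384], 'rotation': [-0.243, 0.001, 1.121]}
vec
too many indices for array: array is 1-dimensional, but 2 were indexed
too many indices for array: array is 1-dimensional, but 2 were indexed
too many indices for array: array is 1-dimensional, but 2 were indexed
too many indices for array: array is 1-dimensional, but 2 were indexed
too many indices for array: array is 1-dimensional, but 2 were indexed
too many indices for array: array is 1-dimensional, but 2 were indexed
```

View pics/crop1.png

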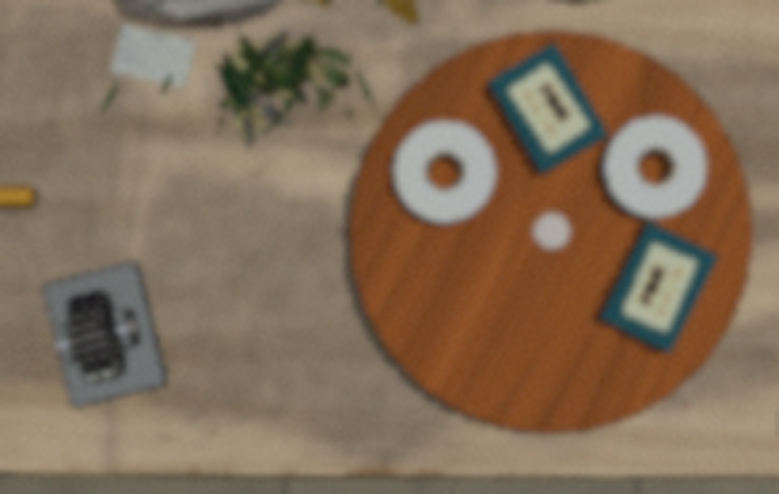

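```bash
cat >> h.py <<'E'
from scipy.spatial.transform import Rotation as R
_ci=camera_info
def camera_info(n):
    c=dict(_ci(n)); c['rotation']=R.from_euler('xyz',c['rotation']).as_matrix(); c['position']=np.array(c['position']); return c
def tool():
    o=sensors.get_obs(); return o['tool_pos'],R.from_euler('xyz',o['ee_rot'])
def go(target,yaw=None):
    "slide units (500mm) for a move to target, and spin in units for tool yaw"
    p,r=tool(); s=r.inv().apply(np.array(target)-p)/.5; print('slide tot',s.round(4),end=' ')
    if yaw is not None:
        d=(yaw-r.as_euler('xyz')[2]+np.pi/2)%np.pi-np.pi/2; print('spin: tool z turn deg',round(-np.degrees(d),1),'units',round(-np.degrees(d)/5,2))
    else: print()
E
python3 - <<'E'
from h import *
ci=camera_info('top')
f=lambda u,v:(180+u/3.8-.37,205+v/3.8-.37)
for n,uv,z in [('wheel',(94,337),.064),('pl',(62,344),.05),('pr',(125,328),.05),('r1',(444,171),.09),('r2',(655,167),.09),('p1',(547,108),.088),('p2',(656,287),.088),('tt',(551,231),.065)]: 
    print(n,pix2w(ci,f(*uv),z).round(4))
p,r=tool(); cw=camera_info('wrist'); print('cam in tool',r.inv().apply(cw['position']-p).round(3), (r.inv().as_matrix()@cw['rotation']).round(3))
w=pix2w(ci,f(94,337),.064)[0]; yaw=.23
go([w[0],w[1],.20],np.pi+yaw)
E
```

```text
wheel [[0.4598 0.3054 0.064 ]]
pl [[0.4542 0.3302 0.05  ]]
pr [[0.4654 0.2873 0.05  ]]
r1 [[0.5706 0.0715 0.09  ]]
r2 [[ 0.5738 -0.0667  0.09  ]]
p1 [[0.6124 0.0041 0.088 ]]
p2 [[ 0.4953 -0.0675  0.088 ]]
tt [[5.321e-01 5.000e-04 6.500e-02]]
cam in tool [ 0.07   0.    -0.154] [[ 0.     0.971  0.241]
 [ 1.     0.    -0.001]
 [-0.001  0.241 -0.971]]
slide tot [-0.5626 -0.1493  0.0593] spin: tool z turn deg -39.0 units -7.79
```

>>> arm_command([
  {"grip":1,"slide":[0,0,0],"spin":-0.975},
  {"grip":1,"slide":[0,0,0],"spin":-0.975},
  {"grip":1,"slide":[0,0,0],"spin":-0.975},
  {"grip":1,"slide":[0,0,0],"spin":-0.975},
  {"grip":1,"slide":[0,0,0],"spin":-0.975},
  {"grip":1,"slide":[0,0,0],"spin":-0.975},
  {"grip":1,"slide":[0,0,0],"spin":-0.975},
  {"grip":1,"slide":[0,0,0],"spin":-0.975},
  {"grip":1,"slide":[0,0,0],"spin":0},
])

```text
time: 1.27
tool_pos: [0.239, 0.4952, 0.2301]
ee_rot: [-3.141, -0.001, -2.912]
wrist_force: [-0.5, -0.6, 0.2]
width: 0.0073
finger_force: 0.0
```

Run:
```python
from h import *
go([.4598+.05,.3054+.012,.20],np.pi+.23)
```

```text
slide tot [-0.4463 -0.4695  0.0602] spin: tool z turn deg -0.0 units -0.0
```

>>> arm_command([
  {"grip":1,"slide":[-0.0744,-0.0783,0.01],"spin":0},
  {"grip":1,"slide":[-0.0744,-0.0783,0.01],"spin":0},
  {"grip":1,"slide":[-0.0744,-0.0783,0.01],"spin":0},
  {"grip":1,"slide":[-0.0744,-0.0783,0.01],"spin":0},
  {"grip":1,"slide":[-0.0744,-0.0783,0.01],"spin":0},
  {"grip":1,"slide":[-0.0744,-0.0783,0.01],"spin":0},
  {"grip":1,"slide":[0,0,0],"spin":0},
  {"grip":1,"slide":[0,0,0],"spin":0},
])

```text
time: 2.28
tool_pos: [0.5098, 0.3179, 0.2002]
ee_rot: [3.141, -0.001, -2.912]
wrist_force: [-0.0, -0.3, -0.3]
width: 0.0002
finger_force: 0.0
```

```bash
cat > wl.py <<'E'
import sys
from h import *
n=sys.argv[1]; ci=camera_info('wrist'); im=snapshot('wrist'); np.savez('last.npz',im=im,**ci)
w=np.array([.4598,.3054,.05]); u,v=w2pix(ci,w)[0]; print('wheel px',u,v, tool()[0].round(4))
save('w'+n,im)
x,y=int(u)-75,int(v)-75; x=max(x,0);y=max(min(y,330),0)
print('crop origin',x,y); save('wc'+n,cv2.resize(im[y:y+150,x:x+150],None,fx=4,fy=4,interpolation=cv2.INTER_CUBIC))
E
python3 wl.py 1
```

```text
wheel px 319.2337730929592 176.3029981591871 [0.5094 0.3184 0.2006]
crop origin 244 101
```

View pics/wc1.png

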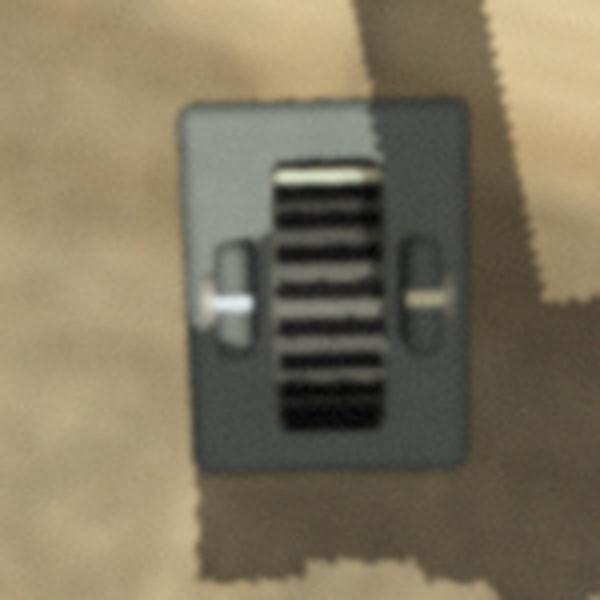

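Rib is on the robot side at crop (328,177); pointers at (230,302) and (425,298).

```bash
cat > rib.py <<'E'
from h import *
from scipy.optimize import brentq
def rib(ci,uv,C,yaw):
    f=lambda t:w2pix(ci,[C[0]+.0295*np.sin(t)*np.cos(yaw),C[1]+.0295*np.sin(t)*np.sin(yaw),.034+.0295*np.cos(t)])[0,1]-uv[1]
    ts=np.linspace(-1.75,.9,200); v=[f(t) for t in ts]
    return [round(brentq(f,a,b),3) for a,b,p,q in zip(ts,ts[1:],v,v[1:]) if p*q<0]
E
python3 - <<'E'
from rib import *
d=np.load('last.npz'); ci=dict(d)
f=lambda u,v:(244+u/4-.375,101+v/4-.375)
L,Rr=pix2w(ci,f(230,302),.048)[0],pix2w(ci,f(425,298),.048)[0]
y=L-Rr; yaw=np.arctan2(-y[0],y[1]); print(L,Rr,'yaw',yaw)
for a,b in [((182,100),(468,100)),((196,470),(466,468))]:
    y=np.diff(pix2w(ci,[f(*b),f(*a)],.034),axis=0)[0]; print('edge yaw',np.arctan2(-y[0],y[1]))
k=pix2w(ci,[f(182,100),f(468,100),f(196,470),f(466,468)],.034); print('plate',k.mean(0))
k=pix2w(ci,[f(182,100),f(196,470)],.034); e=k[0]-k[1]; print('side yaw',np.arctan2(-e[1],-e[0]))
C=(L+Rr)/2; print('C',C,rib(ci,f(328,177),C,yaw))
for z in(.042,.054): print(z,pix2w(ci,[f(230,302),f(425,298)],z).mean(0))
E
```

```text
[0.46335522 0.29005966 0.048     ] [0.45286806 0.33110367 0.048     ] yaw -2.891434680519408
edge yaw -2.911511569092392
edge yaw -2.9042316402621324
plate [0.45669607 0.31057827 0.034     ]
side yaw 0.2476730640099032
C [0.45811164 0.31058166 0.048     ] []
0.042 [0.45842756 0.31073702 0.042     ]
0.054 [0.45779573 0.31042631 0.054     ]
```

Run:
```python
from rib import *
d=np.load('last.npz'); ci=dict(d)
f=lambda u,v:(244+u/4-.375,101+v/4-.375)
C=(.4581,.3104)
print(rib(ci,f(328,177),C,.24))
ts=np.arange(-1.8,.6,.1)
for t in ts: print(round(t,2),(w2pix(ci,[C[0]+.0295*np.sin(t)*np.cos(.24),C[1]+.0295*np.sin(t)*np.sin(.24),.034+.0295*np.cos(t)])[0]+.375-[244,101])*4)
e=np.array([np.cos(.24),np.sin(.24)])
go([*(np.array(C)-.008*e),.064+.025+.006],np.pi+.24)
```

```text
[-1.058]
-1.8 [324.62809218 165.79195019]
-1.7 [324.75323426 162.89937874]
-1.6 [324.89246473 161.31035379]
-1.5 [325.04470896 161.07875908]
-1.4 [325.20867553 162.24522092]
-1.3 [325.38285502 164.83505818]
-1.2 [325.56552483 168.85633303]
-1.1 [325.75476058 174.29810479]
-1.0 [325.948455   181.12899672]
-0.9 [326.14434444 189.29618666]
-0.8 [326.34004301 198.72492492]
-0.7 [326.53308373 209.31866721]
-0.6 [326.72096573 220.95988448]
-0.5 [326.90120589 233.51157867]
-0.4 [327.07139305 246.8194933 ]
-0.3 [327.22924246 260.71496551]
-0.2 [327.37264815 275.01832416]
-0.1 [327.49973085 289.54270165]
0.0 [327.60887905 304.0980987 ]
0.1 [327.69878174 318.49552494]
0.2 [327.76845126 332.55103452]
0.3 [327.81723564 346.0894867 ]
0.4 [327.8448204 358.9478837]
0.5 [327.85122031 370.97817051]
slide tot [0.1194 0.0077 0.2112] spin: tool z turn deg -0.5 units -0.1
```

>>> arm_command([
  {"grip":1,"slide":[0.06,0.0038,0.05],"spin":-0.1},
  {"grip":1,"slide":[0.0594,0.0038,0.05],"spin":0},
  {"grip":1,"slide":[0,0,0.08],"spin":0},
  {"grip":1,"slide":[0,0,0.0312],"spin":0},
  {"grip":1,"slide":[0,0,0],"spin":0},
  {"grip":1,"slide":[0,0,0],"spin":0},
])

```text
time: 3.08
tool_pos: [0.4522, 0.3084, 0.0967]
ee_rot: [3.141, 0.003, -2.902]
wrist_force: [-0.4, 0.2, 0.7]
width: 0.0004
finger_force: 0.0
```

>>> arm_command([
  {"grip":1,"slide":[0,0,0.006],"spin":0},
  {"grip":1,"slide":[0,0,0.004],"spin":0},
  {"grip":1,"slide":[0,0,0.002],"spin":0},
  {"grip":1,"slide":[0,0,0],"spin":0},
])

```text
time: 3.58
tool_pos: [0.4515, 0.3075, 0.0892]
ee_rot: [3.141, 0.001, -2.902]
wrist_force: [-0.2, -0.7, 1.5]
width: 0.0005
finger_force: 0.7
```

>>> arm_command([
  {"grip":1,"slide":[0,0,0.002],"spin":0},
  {"grip":1,"slide":[0,0,0],"spin":0},
])

```text
time: 3.82
tool_pos: [0.4519, 0.3077, 0.0891]
ee_rot: [3.141, 0.002, -2.902]
wrist_force: [-1.1, -0.3, 5.0]
width: 0.0008
finger_force: 2.6
```

>>> arm_command([
  {"grip":1,"slide":[-0.006,0,0],"spin":0},
  {"grip":1,"slide":[-0.006,0,0],"spin":0},
  {"grip":1,"slide":[-0.006,0,0],"spin":0},
  {"grip":1,"slide":[-0.006,0,0],"spin":0},
  {"grip":1,"slide":[-0.006,0,0],"spin":0},
  {"grip":1,"slide":[0,0,0],"spin":0},
])

```text
time: 4.58
tool_pos: [0.4668, 0.3115, 0.0891]
ee_rot: [3.141, 0.003, -2.902]
wrist_force: [-0.4, -0.3, 4.6]
width: 0.0004
finger_force: 2.4
```

>>> arm_command([
  {"grip":1,"slide":[0,0,-0.02],"spin":0},
  {"grip":1,"slide":[0,0,-0.08],"spin":0},
  {"grip":1,"slide":[-0.07,0,-0.08],"spin":0},
  {"grip":1,"slide":[-0.04,0,-0.04],"spin":0},
  {"grip":1,"slide":[0,0,0],"spin":0},
  {"grip":1,"slide":[0,0,0],"spin":0},
])

```text
time: 5.32
tool_pos: [0.518, 0.3237, 0.1963]
ee_rot: [-3.141, -0.003, -2.902]
wrist_force: [0.6, 0.7, -1.1]
width: 0.0002
finger_force: 0.0
```

```bash
cat > meas.py <<'E'
from rib import *
C=(.4581,.3104); yaw=.24; e=np.array([np.cos(yaw),np.sin(yaw)])
ci=camera_info('wrist'); im=snapshot('wrist'); np.savez('last.npz',im=im,**ci)
g=cv2.cvtColor(im,cv2.COLOR_RGB2HSV).astype(int)
us=[];ts=np.arange(-1.7,1.0,.02); pr=[]
for t in ts:
    n=np.array([-e[1],e[0]]); q=[]
    for s in np.linspace(-.009,.009,13):
        P=[*(np.array(C)+.0295*np.sin(t)*e+s*n),.034+.0295*np.cos(t)]
        u,v=w2pix(ci,P)[0]; q.append(im[int(round(v)),int(round(u))].min())
    pr.append(np.mean(q))
pr=np.array(pr); k=pr.argmax(); print('peak',ts[k].round(2),pr[k].round(0),'2nd med',np.median(pr).round(0))
m=(pr>(.75*pr[k]))&(abs(ts-ts[k])<.15); print('centroid',(ts[m]*pr[m]).sum()/pr[m].sum()); print(np.c_[ts,pr][::5].round(1).tolist())
p=w2pix(ci,[*C,.064])[0]; u,v=p.astype(int); u=max(u-75,0);v=min(max(v-75,0),330); print('o',u,v)
import sys; save(sys.argv[1],cv2.resize(im[v:v+150,u:u+150],None,fx=4,fy=4,interpolation=cv2.INTER_CUBIC))
E
python3 meas.py w2
```

```text
peak -0.62 182.0 2nd med 50.0
centroid -0.6007055720408827
[[-1.7, 30.3], [-1.6, 63.3], [-1.5, 63.3], [-1.4, 63.5], [-1.3, 30.8], [-1.2, 16.0], [-1.1, 17.8], [-1.0, 26.2], [-0.9, 19.2], [-0.8, 36.3], [-0.7, 79.7], [-0.6, 181.7], [-0.5, 87.1], [-0.4, 35.1], [-0.3, 33.1], [-0.2, 100.9], [-0.1, 33.5], [0.0, 114.6], [0.1, 74.7], [0.2, 43.5], [0.3, 96.0], [0.4, 21.2], [0.5, 68.5], [0.6, 50.2], [0.7, 24.1], [0.8, 51.5], [0.9, 26.7]]
o 246 90
```

>>> arm_command([
  {"grip":1,"slide":[0.07,0,0.06],"spin":0},
  {"grip":1,"slide":[0.07,0,0.06],"spin":0},
  {"grip":1,"slide":[0,0,0.08],"spin":0},
  {"grip":1,"slide":[0,0,0.01],"spin":0},
  {"grip":1,"slide":[0,0,0],"spin":0},
  {"grip":1,"slide":[0,0,0.006],"spin":0},
  {"grip":1,"slide":[0,0,0.004],"spin":0},
  {"grip":1,"slide":[0,0,0],"spin":0},
])

```text
time: 6.38
tool_pos: [0.4522, 0.3079, 0.0892]
ee_rot: [3.141, 0.002, -2.902]
wrist_force: [0.6, -0.2, 3.9]
width: 0.0008
finger_force: 1.6
```

>>> arm_command([
  {"grip":1,"slide":[-0.006,0,0],"spin":0},
  {"grip":1,"slide":[-0.006,0,0],"spin":0},
  {"grip":1,"slide":[-0.006,0,0],"spin":0},
  {"grip":1,"slide":[-0.006,0,0],"spin":0},
  {"grip":1,"slide":[-0.006,0,0],"spin":0},
  {"grip":1,"slide":[0,0,0],"spin":0},
])

```text
time: 7.12
tool_pos: [0.4669, 0.3117, 0.0891]
ee_rot: [3.141, 0.003, -2.902]
wrist_force: [-0.2, 0.6, 5.0]
width: 0.0003
finger_force: 2.5
```

>>> arm_command([
  {"grip":1,"slide":[0,0,-0.02],"spin":0},
  {"grip":1,"slide":[0,0,-0.08],"spin":0},
  {"grip":1,"slide":[-0.07,0,-0.08],"spin":0},
  {"grip":1,"slide":[-0.04,0,-0.04],"spin":0},
  {"grip":1,"slide":[0,0,0],"spin":0},
  {"grip":1,"slide":[0,0,0],"spin":0},
])

```text
time: 7.88
tool_pos: [0.5181, 0.3237, 0.1962]
ee_rot: [-3.141, -0.003, -2.902]
wrist_force: [-0.4, 0.3, -1.4]
width: 0.0004
finger_force: 0.0
```

```bash
python3 meas.py w3
```

```text
peak -0.1 224.0 2nd med 48.0
centroid -0.09006216776286005
[[-1.7, 29.3], [-1.6, 60.7], [-1.5, 61.2], [-1.4, 61.2], [-1.3, 29.9], [-1.2, 17.9], [-1.1, 18.9], [-1.0, 26.2], [-0.9, 23.2], [-0.8, 34.5], [-0.7, 58.8], [-0.6, 17.3], [-0.5, 79.0], [-0.4, 36.5], [-0.3, 33.2], [-0.2, 103.4], [-0.1, 224.2], [0.0, 114.5], [0.1, 76.8], [0.2, 44.2], [0.3, 94.9], [0.4, 19.5], [0.5, 67.9], [0.6, 50.5], [0.7, 23.1], [0.8, 54.2], [0.9, 27.8]]
o 246 90
```

View pics/w3.png

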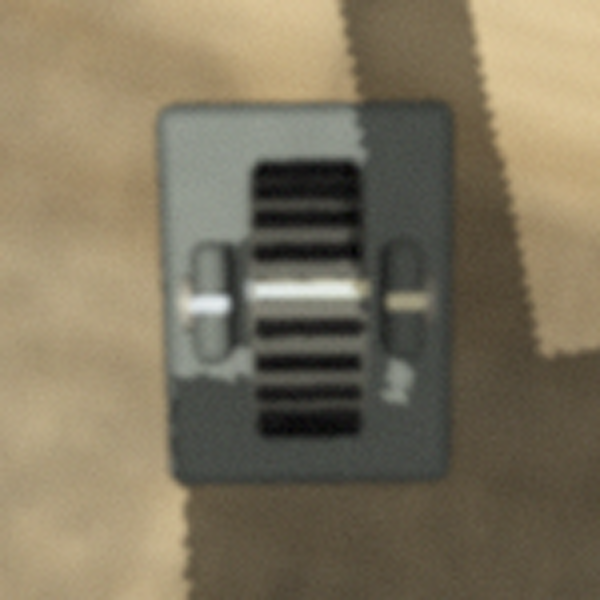

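>>> arm_command([
  {"grip":1,"slide":[0.07,0,0.06],"spin":0},
  {"grip":1,"slide":[0.06,0,0.06],"spin":0},
  {"grip":1,"slide":[0,0,0.08],"spin":0},
  {"grip":1,"slide":[0,0,0.01],"spin":0},
  {"grip":1,"slide":[0,0,0],"spin":0},
  {"grip":1,"slide":[0,0,0.006],"spin":0},
  {"grip":1,"slide":[0,0,0.004],"spin":0},
  {"grip":1,"slide":[0,0,0],"spin":0},
])

```text
time: 8.93
tool_pos: [0.457, 0.309, 0.0892]
ee_rot: [3.141, 0.002, -2.902]
wrist_force: [-0.5, 0.3, 3.8]
width: 0.0006
finger_force: 1.7
```

>>> arm_command([
  {"grip":1,"slide":[-0.002,0,0],"spin":0},
  {"grip":1,"slide":[-0.002,0,0],"spin":0},
  {"grip":1,"slide":[-0.0016,0,0],"spin":0},
  {"grip":1,"slide":[0,0,0],"spin":0},
  {"grip":1,"slide":[0,0,0],"spin":0},
])

```text
time: 9.55
tool_pos: [0.4595, 0.3097, 0.0892]
ee_rot: [3.141, 0.002, -2.902]
wrist_force: [0.3, 0.4, 5.0]
width: 0.0005
finger_force: 2.7
```

>>> arm_command([
  {"grip":1,"slide":[0,0,-0.02],"spin":0},
  {"grip":1,"slide":[0,0,-0.08],"spin":0},
  {"grip":1,"slide":[-0.07,0,-0.08],"spin":0},
  {"grip":1,"slide":[-0.0544,0,-0.04],"spin":0},
  {"grip":1,"slide":[0,0,0],"spin":0},
  {"grip":1,"slide":[0,0,0],"spin":0},
])

```text
time: 10.3
tool_pos: [0.518, 0.3237, 0.1963]
ee_rot: [-3.141, -0.003, -2.902]
wrist_force: [-0.6, -0.7, 0.1]
width: 0.0007
finger_force: 0.0
```

```bash
python3 meas.py w4|head -2
```

```text
peak -0.02 223.0 2nd med 43.0
centroid -0.00033688856196975993
```

View pics/w4.png

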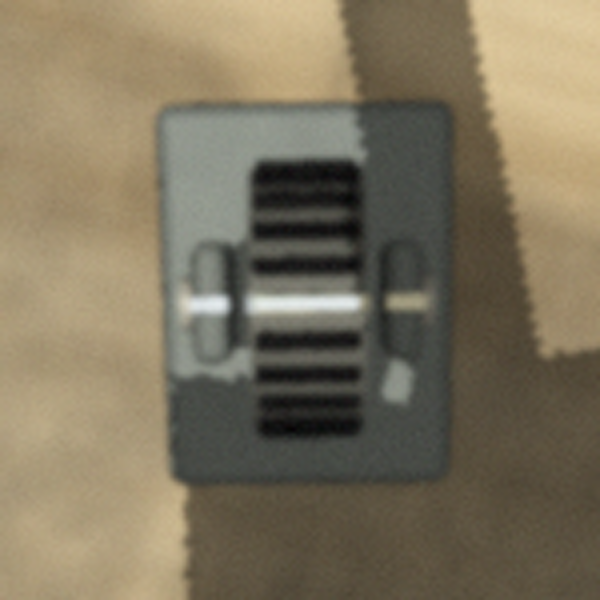

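Wheel rib is level with both pointers (row 302), angle ≈ 0. Next, measure the items and carton.

```bash
cat > items.py <<'E'
from h import *
def items(im,ci,verbose=True,name='top'):
    hsv=cv2.cvtColor(im,cv2.COLOR_RGB2HSV); H,S,V=cv2.split(hsv); out=[]
    roi=np.zeros(H.shape,np.uint8); tt=w2pix(ci,[[.532+.15*np.cos(a),.0005+.15*np.sin(a),.06] for a in np.linspace(0,6.28,40)])
    cv2.fillPoly(roi,[tt.astype(np.int32)],255)
    for kind,m,z in [('roll',(S<50)&(V>130),.09),('box',((H>85)&(H<110)&(S>90)&(V<190)),.088)]:
        m=(m&(roi>0)).astype(np.uint8)*255
        cs,_=cv2.findContours(m,cv2.RETR_EXTERNAL,cv2.CHAIN_APPROX_NONE)
        for c in cs:
            if cv2.contourArea(c)<(300 if name=='top' else 2000): continue
            P=pix2w(ci,cv2.convexHull(c)[:,0],z)[:,:2].astype(np.float32)
            if kind=='roll': (x,y),r=cv2.minEnclosingCircle(P); out.append((kind,x,y,2*r,0,0))
            else:
                (x,y),(w,h),a=cv2.minAreaRect(P*1000); x/=1000;y/=1000; w/=1000;h/=1000
                if w>h: w,h,a=h,w,a+90
                out.append((kind,x,y,w,h,(np.radians(a)+np.pi/2)%np.pi-np.pi/2))  # angle of short axis
    for o in out:
        if verbose: print(o[0],np.round(o[1:],4),'r',np.hypot(o[1]-.532,o[2]-.0005).round(3),'ang',np.arctan2(o[2]-.0005,o[1]-.532).round(2))
    return out
E
python3 - <<'E'
from items import *
im=snapshot('top'); ci=camera_info('top'); items(im,ci); np.savez('top.npz',im=im,**ci)
save('carton',cv2.resize(im[215:340,385:525],None,fx=4.5,fy=4.5,interpolation=cv2.INTER_CUBIC))
E
```

```text
roll [0.5706 0.0712 0.0677 0.     0.    ] r 0.081 ang 1.07
roll [ 0.574  -0.0669  0.0675  0.      0.    ] r 0.079 ang -1.01
```

View pics/carton.png

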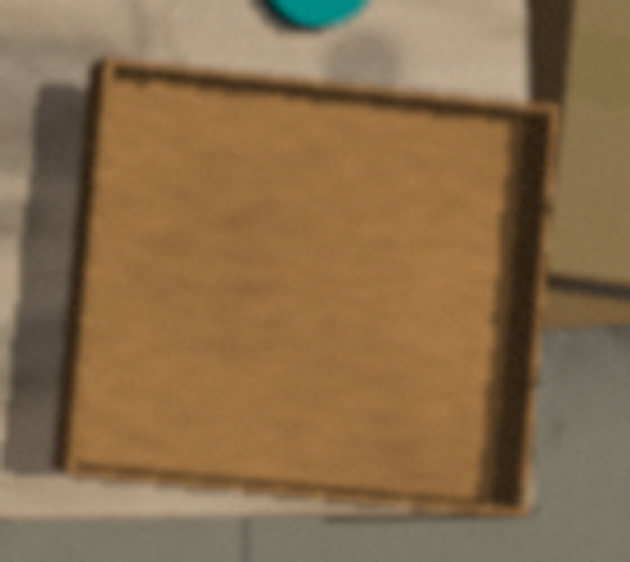

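Carton rim corners in the crop: (102,62), (556,106), (527,512), (65,472).

```bash
sed -i 's/(H>85)&(H<110)&(S>90)&(V<190)/(H>80)\&(H<115)\&(S>60)\&(V<200)/' items.py
python3 - <<'E'
from items import *
d=np.load('top.npz'); im=d['im']; ci={k:d[k] for k in d if k!='im'}
K=pix2w(ci,[(385+u/4.5-.39,215+v/4.5-.39) for u,v in [(102,62),(556,106),(527,512),(65,472)]],.106)[:,:2]
print(K.round(4).tolist(),'C',K.mean(0), 'sides',[np.linalg.norm(K[i]-K[i-1]).round(3) for i in range(4)])
for a,b in((0,1),(3,2)): v=K[a]-K[b]; print('yaw',np.arctan2(-v[0],v[1]))
for a,b in((0,3),(1,2)): v=K[a]-K[b]; print('yaw',np.arctan2(v[1],v[0]))
h=cv2.cvtColor(im,cv2.COLOR_RGB2HSV); print(h[226:242:2,312:334:3].tolist()[3]); items(im,ci)
E
```

```text
[[0.6236, -0.2029], [0.6005, -0.4624], [0.3742, -0.4422], [0.3992, -0.1811]] C [ 0.49936905 -0.32213591] sides [np.float64(0.225), np.float64(0.26), np.float64(0.227), np.float64(0.262)]
yaw -0.08863176662457256
yaw -0.09545261488844518
yaw -0.09692804528095418
yaw -0.08904879523250288
[[96, 92, 72], [77, 40, 122], [30, 38, 186], [27, 47, 185], [24, 51, 135], [26, 52, 133], [37, 34, 171], [94, 95, 94]]
roll [0.5706 0.0712 0.0677 0.     0.    ] r 0.081 ang 1.07
roll [ 0.574  -0.0669  0.0675  0.      0.    ] r 0.079 ang -1.01
box [ 0.4954 -0.0686  0.0479  0.0679  1.1066] r 0.078 ang -2.06
box [ 0.612   0.0041  0.0485  0.0665 -1.0423] r 0.08 ang 0.04
```

>>> arm_command([
  {"grip":-1,"slide":[0,0,0],"spin":0.944},
  {"grip":-1,"slide":[0,0,0],"spin":0.944},
  {"grip":-1,"slide":[0,0,0],"spin":0.944},
  {"grip":-1,"slide":[0,0,0],"spin":0.944},
  {"grip":-1,"slide":[0,0,0],"spin":0.944},
  {"grip":-1,"slide":[0,0,0],"spin":0.944},
  {"grip":-1,"slide":[0,0,0],"spin":0.944},
  {"grip":-1,"slide":[0,0,0],"spin":0.944},
  {"grip":-1,"slide":[0,0,0],"spin":0.944},
  {"grip":-1,"slide":[0,0,0],"spin":0},
])

```text
time: 11.65
tool_pos: [0.5181, 0.3239, 0.1969]
ee_rot: [-3.14, -0.001, 2.641]
wrist_force: [0.5, -0.2, -0.8]
width: 0.0934
finger_force: 0.0
```

Run:
```python
from items import *
im=snapshot('top'); ci=camera_info('top'); items(im,ci)
print(sensors.get_obs()['joint_positions'].round(2))
go([.5706,.0712,.18],2.64)
```

```text
roll [0.5707 0.0712 0.0679 0.     0.    ] r 0.081 ang 1.07
roll [ 0.574  -0.0669  0.0675  0.      0.    ] r 0.079 ang -1.01
box [ 0.495  -0.0684  0.048   0.0669  1.1066] r 0.078 ang -2.06
box [ 0.612   0.0041  0.0485  0.0665 -1.0423] r 0.08 ang 0.04
[ 0.47  0.23  1.27  0.    1.64 -0.6 ]
slide tot [-0.3342 -0.3933  0.0343] spin: tool z turn deg 0.1 units 0.02
```

>>> arm_command([
  {"grip":-1,"slide":[-0.0557,-0.0656,0.0057],"spin":0},
  {"grip":-1,"slide":[-0.0557,-0.0656,0.0057],"spin":0},
  {"grip":-1,"slide":[-0.0557,-0.0656,0.0057],"spin":0},
  {"grip":-1,"slide":[-0.0557,-0.0656,0.0057],"spin":0},
  {"grip":-1,"slide":[-0.0557,-0.0656,0.0057],"spin":0},
  {"grip":-1,"slide":[-0.0557,-0.0656,0.0057],"spin":0},
  {"grip":-1,"slide":[0,0,0],"spin":0},
  {"grip":-1,"slide":[0,0,0],"spin":0},
])

```text
time: 12.7
tool_pos: [0.5707, 0.0717, 0.1806]
ee_rot: [3.141, -0.001, 2.64]
wrist_force: [0.2, 0.3, 0.5]
width: 0.0943
finger_force: 0.0
```

Run:
```python
from items import *
ci=camera_info('wrist'); im=snapshot('wrist'); items(im,ci,name='wrist')
save('wr1',im)
go([.5706,.0712,.088],2.64)
```

```text
roll [0.5744 0.0701 0.064  0.     0.    ] r 0.082 ang 1.02
roll [ 0.4945 -0.0667  0.0585  0.      0.    ] r 0.077 ang -2.08
box [ 0.6101  0.0063  0.055   0.0699 -1.0386] r 0.078 ang 0.07
box [ 0.4948 -0.065   0.0554  0.0709  1.1071] r 0.075 ang -2.09
slide tot [-0.0008 -0.0019  0.1855] spin: tool z turn deg 0.1 units 0.01
```

View pics/wr1.png

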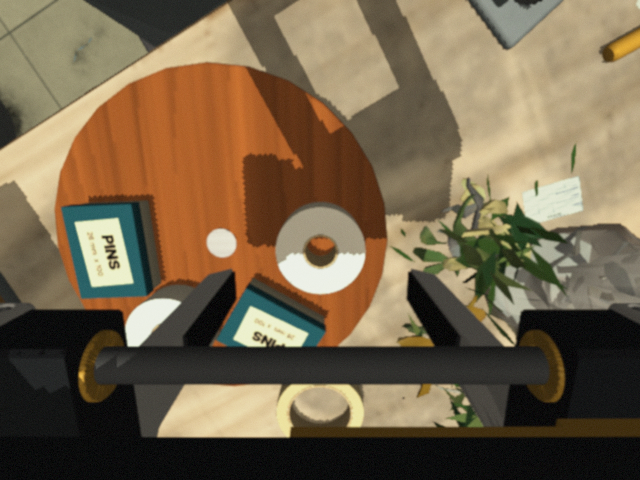

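Roll 1 at (321,249) lies centred between the finger tips; descend and grip.

>>> arm_command([
  {"grip":-1,"slide":[0,-0.002,0.08],"spin":0},
  {"grip":-1,"slide":[0,0,0.08],"spin":0},
  {"grip":-1,"slide":[0,0,0.025],"spin":0},
  {"grip":-1,"slide":[0,0,0],"spin":0},
  {"grip":1,"slide":[0,0,0],"spin":0},
  {"grip":1,"slide":[0,0,0],"spin":0},
  {"grip":1,"slide":[0,0,0],"spin":0},
  {"grip":1,"slide":[0,0,0],"spin":0},
  {"grip":1,"slide":[0,0,0],"spin":0},
])

```text
time: 13.88
tool_pos: [0.571, 0.0703, 0.089]
ee_rot: [3.141, 0.001, 2.64]
wrist_force: [-0.2, -0.3, 3.0]
width: 0.0652
finger_force: 30.0
```

>>> arm_command([
  {"grip":1,"slide":[0,0,-0.03],"spin":0},
  {"grip":1,"slide":[0,0,-0.06],"spin":0},
  {"grip":1,"slide":[0,0,-0.06],"spin":0},
  {"grip":1,"slide":[0,0,-0.03],"spin":0},
  {"grip":1,"slide":[0,0,0],"spin":0},
])

```text
time: 14.5
tool_pos: [0.5712, 0.0703, 0.1797]
ee_rot: [3.14, 0.002, 2.64]
wrist_force: [1.4, -0.3, -0.3]
width: 0.0648
finger_force: 30.0
```

```bash
cat > place.py <<'E'
import sys
from h import *
Cc=np.array([.4993,-.3221]); y=-.092; Rm=np.array([[np.cos(y),-np.sin(y)],[np.sin(y),np.cos(y)]])
def P(x,yy): return Cc+Rm@[x,yy]
if __name__=='__main__':
    a=list(map(float,sys.argv[1:])); q=P(a[0],a[1]); print(q.round(4)); go([*q,a[2]],a[3] if len(a)>3 else None)
E
python3 place.py 50 62 .18
```

```text
[55.9838 56.8222]
slide tot [-42.5615 152.8193   0.311 ]
```

```bash
python3 place.py .05 .062 .18; python3 -c "
from items import *
items(snapshot('top'),camera_info('top'))"
```

```text
[ 0.5548 -0.265 ]
slide tot [-0.2937 -0.6037 -0.0008] 
roll [ 0.5705 -0.0694  0.0672  0.      0.    ] r 0.08 ang -1.07
box [ 0.4912 -0.0661  0.0486  0.068   1.061 ] r 0.078 ang -2.12
box [0.5336 0.0622 0.1744 0.2768 1.4285] r 0.062 ang 1.54
```

>>> arm_command([
  {"grip":1,"slide":[-0.0367,-0.0755,0],"spin":0},
  {"grip":1,"slide":[-0.0367,-0.0755,0],"spin":0},
  {"grip":1,"slide":[-0.0367,-0.0755,0],"spin":0},
  {"grip":1,"slide":[-0.0367,-0.0755,0],"spin":0},
  {"grip":1,"slide":[-0.0367,-0.0755,0],"spin":0},
  {"grip":1,"slide":[-0.0367,-0.0755,0],"spin":0},
  {"grip":1,"slide":[-0.0367,-0.0755,0],"spin":0},
  {"grip":1,"slide":[-0.0367,-0.0755,0],"spin":0},
  {"grip":1,"slide":[0,0,0],"spin":0},
  {"grip":1,"slide":[0,0,0],"spin":0},
])

```text
time: 15.8
tool_pos: [0.5534, -0.2643, 0.1765]
ee_rot: [3.141, -0.003, 2.64]
wrist_force: [-0.1, -0.3, -0.5]
width: 0.065
finger_force: 30.0
```

```bash
python3 place.py .05 .062 .094; python3 -c "
from h import *
im=snapshot('wrist'); ci=camera_info('wrist'); save('wr2',im); save('sc2',snapshot('scene'))
K=[[.6236,-.2029],[.6005,-.4624],[.3742,-.4422],[.3992,-.1811]]
print(w2pix(ci,[k+[.106] for k in K]).round(0).tolist())"
```

```text
[ 0.5548 -0.265 ]
slide tot [-3.500e-03  1.000e-04  1.651e-01] 
[[445.0, 305.0], [124.0, 430.0], [-65.0, 152.0], [317.0, -39.0]]
```

View pics/wr2.png

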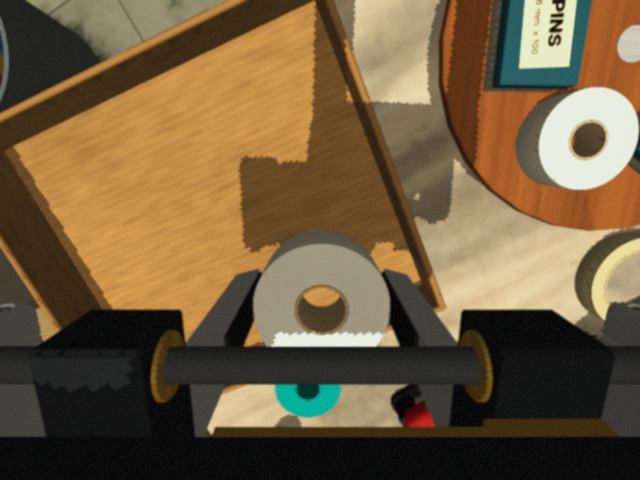

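>>> arm_command([
  {"grip":1,"slide":[-0.0035,0,0.05],"spin":0},
  {"grip":1,"slide":[0,0,0.06],"spin":0},
  {"grip":1,"slide":[0,0,0.03],"spin":0},
  {"grip":1,"slide":[0,0,0.012],"spin":0},
  {"grip":1,"slide":[0,0,0],"spin":0},
  {"grip":1,"slide":[0,0,0],"spin":0},
])

```text
time: 16.65
tool_pos: [0.5563, -0.2662, 0.1037]
ee_rot: [-3.142, 0.003, 2.64]
wrist_force: [0.8, -0.1, -1.2]
width: 0.065
finger_force: 30.0
```

>>> arm_command([
  {"grip":1,"slide":[0,0,0.006],"spin":0},
  {"grip":1,"slide":[0,0,0.003],"spin":0},
  {"grip":1,"slide":[0,0,0],"spin":0},
])

```text
time: 17.02
tool_pos: [0.5554, -0.2659, 0.0976]
ee_rot: [3.141, -0.0, 2.64]
wrist_force: [0.0, 0.2, -1.5]
width: 0.0648
finger_force: 30.0
```

Not touching yet; creep.

>>> arm_command([
  {"grip":1,"slide":[0,0,0.003],"spin":0},
  {"grip":1,"slide":[0,0,0.002],"spin":0},
  {"grip":1,"slide":[0,0,0],"spin":0},
])

```text
time: 17.4
tool_pos: [0.5555, -0.2659, 0.0951]
ee_rot: [3.141, -0.0, 2.64]
wrist_force: [-0.3, -0.6, -1.3]
width: 0.0648
finger_force: 30.0
```

>>> arm_command([
  {"grip":1,"slide":[0,0,0.002],"spin":0},
  {"grip":1,"slide":[0,0,0],"spin":0},
  {"grip":1,"slide":[0,0,0],"spin":0},
])

```text
time: 17.77
tool_pos: [0.5556, -0.2659, 0.0943]
ee_rot: [3.141, 0.0, 2.64]
wrist_force: [-0.0, 0.4, -0.6]
width: 0.065
finger_force: 30.0
```

>>> arm_command([
  {"grip":1,"slide":[0,0,0.002],"spin":0},
  {"grip":1,"slide":[0,0,0],"spin":0},
  {"grip":1,"slide":[0,0,0],"spin":0},
])

```text
time: 18.15
tool_pos: [0.5556, -0.2659, 0.0932]
ee_rot: [3.142, -0.0, 2.64]
wrist_force: [-0.4, 0.8, -0.5]
width: 0.0651
finger_force: 30.0
```

>>> arm_command([
  {"grip":-0.7,"slide":[0,0,0],"spin":0},
  {"grip":-0.7,"slide":[0,0,0],"spin":0},
  {"grip":-0.7,"slide":[0,0,0],"spin":0},
  {"grip":-0.7,"slide":[0,0,-0.05],"spin":0},
  {"grip":-0.7,"slide":[0,0,-0.08],"spin":0},
  {"grip":-0.7,"slide":[0,0,-0.06],"spin":0},
  {"grip":-0.7,"slide":[0,0,0],"spin":0},
])

```text
time: 19.02
tool_pos: [0.557, -0.2667, 0.1919]
ee_rot: [-3.141, 0.007, 2.64]
wrist_force: [0.5, 0.4, -0.1]
width: 0.0803
finger_force: 0.0
```

>>> arm_command([
  {"grip":-1,"slide":[0,0,0],"spin":0.98},
  {"grip":-1,"slide":[0,0,0],"spin":0.98},
  {"grip":-1,"slide":[0,0,0],"spin":0.98},
  {"grip":-1,"slide":[0,0,0],"spin":0.98},
  {"grip":-1,"slide":[0,0,0],"spin":0.98},
  {"grip":-1,"slide":[0,0,0],"spin":0.98},
  {"grip":-1,"slide":[0,0,0],"spin":0.98},
  {"grip":-1,"slide":[0,0,0],"spin":0.98},
  {"grip":-1,"slide":[0,0,0],"spin":0.98},
  {"grip":-1,"slide":[0,0,0],"spin":0.98},
])

```text
time: 20.27
tool_pos: [0.5548, -0.2654, 0.1856]
ee_rot: [-3.139, -0.003, 1.782]
wrist_force: [0.6, -0.3, 0.1]
width: 0.0939
finger_force: 0.0
```

>>> arm_command([
  {"grip":-1,"slide":[0,0,0],"spin":0.98},
  {"grip":-1,"slide":[0,0,0],"spin":0.98},
  {"grip":-1,"slide":[0,0,0],"spin":0.98},
  {"grip":-1,"slide":[0,0,0],"spin":0.98},
  {"grip":-1,"slide":[0,0,0],"spin":0.98},
  {"grip":-1,"slide":[0,0,0],"spin":0.98},
  {"grip":-1,"slide":[0,0,0],"spin":0.98},
  {"grip":-1,"slide":[0,0,0],"spin":0.98},
  {"grip":-1,"slide":[0,0,0],"spin":0.98},
  {"grip":-1,"slide":[0,0,0],"spin":0.98},
])

```text
time: 21.52
tool_pos: [0.5548, -0.2654, 0.1856]
ee_rot: [-3.138, 0.0, 0.927]
wrist_force: [0.5, 0.1, -0.6]
width: 0.094
finger_force: 0.0
```

>>> arm_command([
  {"grip":-1,"slide":[0,0,0],"spin":0.98},
  {"grip":-1,"slide":[0,0,0],"spin":0.98},
  {"grip":-1,"slide":[0,0,0],"spin":0.98},
  {"grip":-1,"slide":[0,0,0],"spin":0.98},
  {"grip":-1,"slide":[0,0,0],"spin":0.98},
  {"grip":-1,"slide":[0,0,0],"spin":0},
])

```text
time: 22.28
tool_pos: [0.5549, -0.2655, 0.186]
ee_rot: [-3.139, 0.002, 0.503]
wrist_force: [0.5, -0.5, 1.5]
width: 0.094
finger_force: 0.0
```

```bash
cat > look.py <<'E'
from items import *
from place import P,Cc,Rm
im=snapshot('top'); ci=camera_info('top'); it=items(im,ci)
hsv=cv2.cvtColor(im,cv2.COLOR_RGB2HSV); H,S,V=cv2.split(hsv); roi=np.zeros(H.shape,np.uint8)
cv2.fillPoly(roi,[w2pix(ci,[[*P(a,b),.064] for a,b in((.11,.125),(.11,-.125),(-.11,-.125),(-.11,.125))]).astype(np.int32)],255)
for k,m,z in [('roll',(S<50)&(V>130),.094),('box',(H>80)&(H<115)&(S>60)&(V<200),.092)]:
    for c in cv2.findContours(((m)&(roi>0)).astype(np.uint8)*255,cv2.RETR_EXTERNAL,cv2.CHAIN_APPROX_NONE)[0]:
        if cv2.contourArea(c)>250:
            q=pix2w(ci,cv2.convexHull(c)[:,0],z)[:,:2]; (x,y),r=cv2.minEnclosingCircle(q.astype(np.float32)); print('in carton',k,(Rm.T@(np.array([x,y])-Cc)).round(4),round(2*r,3))
K=[[.6236,-.2029],[.6005,-.4624],[.3742,-.4422],[.3992,-.1811]]
save('look',cv2.resize(im[205:340,260:525],None,fx=3,fy=3,interpolation=cv2.INTER_CUBIC))
E
python3 look.py
```

```text
roll [ 0.5706 -0.0691  0.0673  0.      0.    ] r 0.08 ang -1.06
box [ 0.4912 -0.0669  0.0498  0.068   1.061 ] r 0.079 ang -2.11
box [ 6.1240e-01 -2.0000e-04  4.8200e-02  6.6100e-02 -1.1048e+00] r 0.08 ang -0.01
in carton box [-0.0537 -0.0878] 0.12
in carton box [ 0.0006 -0.0091] 0.298
```

```bash
python3 -c "
from h import *
go([.5706,-.0691,.18],.50)"
```

```text
slide tot [ 0.2169 -0.3291  0.0133] spin: tool z turn deg 0.2 units 0.04
```

>>> arm_command([
  {"grip":-1,"slide":[0.0542,-0.0823,0.0033],"spin":0},
  {"grip":-1,"slide":[0.0542,-0.0823,0.0033],"spin":0},
  {"grip":-1,"slide":[0.0542,-0.0823,0.0033],"spin":0},
  {"grip":-1,"slide":[0.0542,-0.0823,0.0033],"spin":0},
  {"grip":-1,"slide":[0,0,0],"spin":0},
  {"grip":-1,"slide":[0,0,0],"spin":0},
])

```text
time: 23.08
tool_pos: [0.5712, -0.0697, 0.1812]
ee_rot: [3.141, 0.001, 0.503]
wrist_force: [0.5, -0.5, -0.7]
width: 0.0941
finger_force: 0.0
```

```bash
python3 -c "
from items import *
ci=camera_info('wrist'); im=snapshot('wrist'); items(im,ci,name='wrist'); save('wr3',im)
go([.5706,-.0691,.089],.50)"; python3 look.py
```

```text
roll [ 6.12e-01 -5.00e-04  5.86e-02  0.00e+00  0.00e+00] r 0.08 ang -0.01
box [ 0.4934 -0.0657  0.0529  0.0731  1.031 ] r 0.077 ang -2.1
box [ 6.1190e-01 -3.0000e-04  5.0600e-02  6.9600e-02 -1.0938e+00] r 0.08 ang -0.01
slide tot [ 1.000e-04 -2.800e-03  1.845e-01] spin: tool z turn deg 0.1 units 0.02
box [ 0.5293 -0.0623  0.165   0.272  -1.4432] r 0.063 ang -1.61
in carton roll [0.0541 0.0601] 0.067
in carton box [1.000e-04 1.155e-01] 0.218
```

View pics/wr3.png

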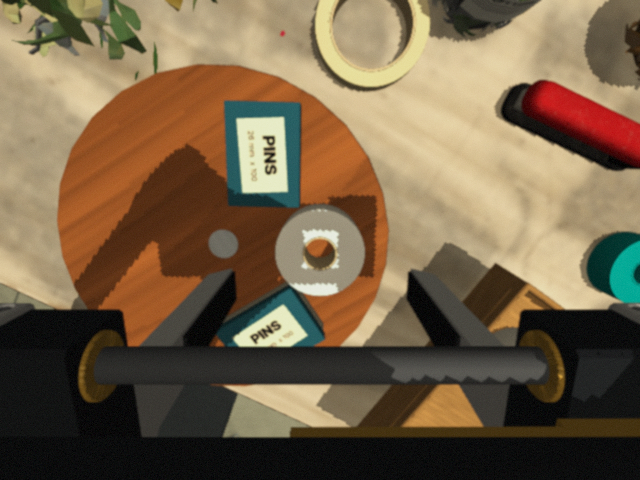

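Roll 2 at (320,250) centred between the fingers, boxes clear.

>>> arm_command([
  {"grip":-1,"slide":[0,-0.0028,0.08],"spin":0},
  {"grip":-1,"slide":[0,0,0.08],"spin":0},
  {"grip":-1,"slide":[0,0,0.0245],"spin":0},
  {"grip":-1,"slide":[0,0,0],"spin":0},
  {"grip":1,"slide":[0,0,0],"spin":0},
  {"grip":1,"slide":[0,0,0],"spin":0},
  {"grip":1,"slide":[0,0,0],"spin":0},
  {"grip":1,"slide":[0,0,0],"spin":0},
  {"grip":1,"slide":[0,0,0],"spin":0},
])

```text
time: 24.3
tool_pos: [0.5714, -0.0683, 0.0905]
ee_rot: [3.14, -0.002, 0.502]
wrist_force: [-0.1, -0.3, 4.1]
width: 0.0655
finger_force: 30.0
```

>>> arm_command([
  {"grip":1,"slide":[0,0,-0.03],"spin":0},
  {"grip":1,"slide":[0,0,-0.06],"spin":0},
  {"grip":1,"slide":[0,0,-0.06],"spin":0},
  {"grip":1,"slide":[0,0,-0.03],"spin":0},
  {"grip":1,"slide":[0,0,0],"spin":0},
])

```text
time: 24.92
tool_pos: [0.5713, -0.0683, 0.1807]
ee_rot: [3.14, -0.002, 0.502]
wrist_force: [-1.3, -0.5, -1.2]
width: 0.0656
finger_force: 30.0
```

```bash
python3 place.py -.05 -.062 .18
```

```text
[ 0.4438 -0.3792]
slide tot [-0.5227  0.4226  0.001 ]
```

>>> arm_command([
  {"grip":1,"slide":[-0.0747,0.0604,0],"spin":0},
  {"grip":1,"slide":[-0.0747,0.0604,0],"spin":0},
  {"grip":1,"slide":[-0.0747,0.0604,0],"spin":0},
  {"grip":1,"slide":[-0.0747,0.0604,0],"spin":0},
  {"grip":1,"slide":[-0.0747,0.0604,0],"spin":0},
  {"grip":1,"slide":[-0.0747,0.0604,0],"spin":0},
  {"grip":1,"slide":[-0.0747,0.0604,0],"spin":0},
  {"grip":1,"slide":[0,0,0],"spin":0},
  {"grip":1,"slide":[0,0,0],"spin":0},
])

```text
time: 26.05
tool_pos: [0.4428, -0.3785, 0.1778]
ee_rot: [-3.138, 0.0, 0.501]
wrist_force: [-0.1, 1.2, -0.4]
width: 0.0654
finger_force: 30.0
```

```bash
python3 place.py -.05 -.062 .1
```

```text
[ 0.4438 -0.3792]
slide tot [0.001  0.0028 0.1556]
```

>>> arm_command([
  {"grip":1,"slide":[0,0,0.06],"spin":0},
  {"grip":1,"slide":[0,0,0.06],"spin":0},
  {"grip":1,"slide":[0,0,0.0255],"spin":0},
  {"grip":1,"slide":[0,0,0.01],"spin":0},
  {"grip":1,"slide":[0,0,0],"spin":0},
  {"grip":1,"slide":[0,0,0],"spin":0},
])

```text
time: 26.8
tool_pos: [0.4439, -0.3798, 0.1031]
ee_rot: [3.139, -0.001, 0.502]
wrist_force: [0.1, 0.2, -1.2]
width: 0.0656
finger_force: 30.0
```

>>> arm_command([
  {"grip":1,"slide":[0,0,0.004],"spin":0},
  {"grip":1,"slide":[0,0,0.004],"spin":0},
  {"grip":1,"slide":[0,0,0],"spin":0},
])

```text
time: 27.18
tool_pos: [0.4431, -0.3792, 0.0974]
ee_rot: [-3.141, 0.0, 0.502]
wrist_force: [-0.2, -0.3, -0.6]
width: 0.0653
finger_force: 30.0
```

>>> arm_command([
  {"grip":1,"slide":[0,0,0.003],"spin":0},
  {"grip":1,"slide":[0,0,0.001],"spin":0},
  {"grip":1,"slide":[0,0,0],"spin":0},
])

```text
time: 27.55
tool_pos: [0.4432, -0.3793, 0.0956]
ee_rot: [-3.141, -0.0, 0.502]
wrist_force: [0.6, 0.4, -0.2]
width: 0.0653
finger_force: 30.0
```

>>> arm_command([
  {"grip":1,"slide":[0,0,0.001],"spin":0},
  {"grip":1,"slide":[0,0,0],"spin":0},
  {"grip":1,"slide":[0,0,0],"spin":0},
])

```text
time: 27.92
tool_pos: [0.4432, -0.3793, 0.0951]
ee_rot: [-3.142, -0.0, 0.502]
wrist_force: [1.0, 0.5, -1.2]
width: 0.0651
finger_force: 30.0
```

>>> arm_command([
  {"grip":-0.7,"slide":[0,0,0],"spin":0},
  {"grip":-0.7,"slide":[0,0,0],"spin":0},
  {"grip":-0.7,"slide":[0,0,0],"spin":0},
  {"grip":-0.7,"slide":[0,0,-0.05],"spin":0},
  {"grip":-0.7,"slide":[0,0,-0.08],"spin":0},
  {"grip":-0.7,"slide":[0,0,-0.06],"spin":0},
  {"grip":-0.7,"slide":[0,0,0],"spin":0},
])

```text
time: 28.8
tool_pos: [0.4444, -0.3805, 0.1935]
ee_rot: [3.135, -0.002, 0.502]
wrist_force: [-0.0, 0.2, -0.6]
width: 0.08
finger_force: 0.0
```

```bash
python3 look.py; python3 -c "
from h import *
go([.6124,-.0002,.19],.466)"
```

```text
box [ 0.4914 -0.0663  0.0485  0.0678  1.051 ] r 0.078 ang -2.12
box [ 6.1240e-01 -2.0000e-04  4.8200e-02  6.6100e-02 -1.1048e+00] r 0.08 ang -0.01
in carton roll [0.0538 0.0603] 0.067
slide tot [ 0.6611 -0.5031  0.0013] spin: tool z turn deg 2.1 units 0.41
```

```bash
python3 -c "
from h import *
go([.50,.0,.19],.502)"
```

```text
slide tot [ 0.4642 -0.6115  0.0009] spin: tool z turn deg -0.0 units -0.0
```

>>> arm_command([
  {"grip":-1,"slide":[0.0663,-0.0874,0],"spin":0},
  {"grip":-1,"slide":[0.0663,-0.0874,0],"spin":0},
  {"grip":-1,"slide":[0.0663,-0.0874,0],"spin":0},
  {"grip":-1,"slide":[0.0663,-0.0874,0],"spin":0},
  {"grip":-1,"slide":[0.0663,-0.0874,0],"spin":0},
  {"grip":-1,"slide":[0.0663,-0.0874,0],"spin":0},
  {"grip":-1,"slide":[0.0663,-0.0874,0],"spin":0},
  {"grip":-1,"slide":[0,0,0],"spin":-0.989},
  {"grip":-1,"slide":[0,0,0],"spin":-0.989},
  {"grip":-1,"slide":[0,0,0],"spin":-0.989},
])

```text
time: 30.1
tool_pos: [0.4983, 0.001, 0.1874]
ee_rot: [-3.138, 0.003, 0.764]
wrist_force: [0.5, 0.6, 0.2]
width: 0.094
finger_force: 0.0
```

>>> arm_command([
  {"grip":-1,"slide":[0,0,0],"spin":-0.989},
  {"grip":-1,"slide":[0,0,0],"spin":-0.989},
  {"grip":-1,"slide":[0,0,0],"spin":-0.989},
  {"grip":-1,"slide":[0,0,0],"spin":-0.989},
  {"grip":-1,"slide":[0,0,0],"spin":-0.989},
  {"grip":-1,"slide":[0,0,0],"spin":-0.989},
  {"grip":-1,"slide":[0,0,0],"spin":-0.989},
  {"grip":-1,"slide":[0,0,0],"spin":-0.989},
  {"grip":-1,"slide":[0,0,0],"spin":-0.989},
  {"grip":-1,"slide":[0,0,0],"spin":-0.989},
])

```text
time: 31.35
tool_pos: [0.4983, 0.0006, 0.1874]
ee_rot: [-3.137, -0.001, 1.627]
wrist_force: [-0.1, 0.5, 0.9]
width: 0.0937
finger_force: 0.0
```

>>> arm_command([
  {"grip":-1,"slide":[0,0,0],"spin":-0.989},
  {"grip":-1,"slide":[0,0,0],"spin":-0.989},
  {"grip":-1,"slide":[0,0,0],"spin":-0.989},
  {"grip":-1,"slide":[0,0,0],"spin":-0.989},
  {"grip":-1,"slide":[0,0,0],"spin":-0.989},
  {"grip":-1,"slide":[0,0,0],"spin":-0.989},
  {"grip":-1,"slide":[0,0,0],"spin":-0.989},
  {"grip":-1,"slide":[0,0,0],"spin":-0.989},
  {"grip":-1,"slide":[0,0,0],"spin":-0.989},
  {"grip":-1,"slide":[0,0,0],"spin":-0.989},
])

```text
time: 32.6
tool_pos: [0.4983, 0.0006, 0.1874]
ee_rot: [-3.139, -0.004, 2.49]
wrist_force: [0.1, -0.2, -0.2]
width: 0.0938
finger_force: 0.0
```

>>> arm_command([
  {"grip":-1,"slide":[0,0,0],"spin":-0.989},
  {"grip":-1,"slide":[0,0,0],"spin":-0.989},
  {"grip":-1,"slide":[0,0,0],"spin":-0.989},
  {"grip":-1,"slide":[0,0,0],"spin":-0.989},
  {"grip":-1,"slide":[0,0,0],"spin":-0.989},
  {"grip":-1,"slide":[0,0,0],"spin":-0.989},
  {"grip":-1,"slide":[0,0,0],"spin":-0.989},
  {"grip":-1,"slide":[0,0,0],"spin":-0.989},
  {"grip":-1,"slide":[0,0,0],"spin":-0.989},
  {"grip":-1,"slide":[0,0,0],"spin":-0.989},
])

```text
time: 33.85
tool_pos: [0.4983, 0.0006, 0.1874]
ee_rot: [3.14, -0.004, -2.93]
wrist_force: [0.4, -0.6, -0.1]
width: 0.0941
finger_force: 0.0
```

```bash
python3 look.py; python3 -c "
from items import *
ci=camera_info('wrist'); im=snapshot('wrist'); items(im,ci,name='wrist')
go([.6124,-.0002,.18],.466+np.pi)"
```

```text
box [ 0.4737 -0.0216  0.1668  0.1943 -0.0854] r 0.062 ang -2.78
box [ 6.1240e-01 -2.0000e-04  4.8200e-02  6.6100e-02 -1.1048e+00] r 0.08 ang -0.01
in carton roll [-0.0511 -0.0629] 0.067
in carton roll [0.0542 0.0599] 0.067
roll [ 0.4898 -0.0664  0.0588  0.      0.    ] r 0.079 ang -2.13
box [ 0.4894 -0.0657  0.0501  0.0714  1.0544] r 0.079 ang -2.14
slide tot [-0.2228 -0.0487  0.0143] spin: tool z turn deg -14.8 units -2.96
```

>>> arm_command([
  {"grip":-1,"slide":[0,0,0],"spin":-0.987},
  {"grip":-1,"slide":[0,0,0],"spin":-0.987},
  {"grip":-1,"slide":[0,0,0],"spin":-0.987},
  {"grip":-1,"slide":[-0.0677,-0.0347,0.005],"spin":0},
  {"grip":-1,"slide":[-0.0677,-0.0347,0.005],"spin":0},
  {"grip":-1,"slide":[-0.0677,-0.0347,0.005],"spin":0},
  {"grip":-1,"slide":[0,0,0],"spin":0},
  {"grip":-1,"slide":[0,0,0],"spin":0},
])

```text
time: 34.95
tool_pos: [0.6127, -0.0002, 0.1813]
ee_rot: [3.14, -0.002, -2.676]
wrist_force: [0.3, 0.2, 0.1]
width: 0.094
finger_force: 0.0
```

```bash
python3 -c "
from items import *
ci=camera_info('wrist'); im=snapshot('wrist'); items(im,ci,name='wrist'); save('wr4',im)
go([.6124,-.0002,.089],.466+np.pi)"
```

```text
roll [ 0.491  -0.0664  0.0581  0.      0.    ] r 0.078 ang -2.12
box [ 6.105e-01 -9.000e-04  5.020e-02  7.060e-02 -1.096e+00] r 0.079 ang -0.02
box [ 0.4912 -0.0658  0.0516  0.0697  1.0554] r 0.078 ang -2.12
slide tot [2.00e-04 1.00e-04 1.86e-01] spin: tool z turn deg 0.0 units 0.0
```

Box 1 confirmed under the gripper by both cameras (wrist view: 0.6105, −0.0009). Descend and grip.

>>> arm_command([
  {"grip":-1,"slide":[0.002,0,0.08],"spin":0},
  {"grip":-1,"slide":[0,0,0.08],"spin":0},
  {"grip":-1,"slide":[0,0,0.0245],"spin":0},
  {"grip":-1,"slide":[0,0,0],"spin":0},
  {"grip":1,"slide":[0,0,0],"spin":0},
  {"grip":1,"slide":[0,0,0],"spin":0},
  {"grip":1,"slide":[0,0,0],"spin":0},
  {"grip":1,"slide":[0,0,0],"spin":0},
  {"grip":1,"slide":[0,0,0],"spin":0},
])

```text
time: 36.12
tool_pos: [0.6128, -0.0008, 0.0906]
ee_rot: [-3.142, 0.0, -2.675]
wrist_force: [-0.1, -0.6, 1.8]
width: 0.0513
finger_force: 30.0
```

>>> arm_command([
  {"grip":1,"slide":[0,0,-0.03],"spin":0},
  {"grip":1,"slide":[0,0,-0.06],"spin":0},
  {"grip":1,"slide":[0,0,-0.06],"spin":0},
  {"grip":1,"slide":[0,0,-0.04],"spin":0},
  {"grip":1,"slide":[0,0,0],"spin":0},
])

```text
time: 36.75
tool_pos: [0.614, -0.0008, 0.1887]
ee_rot: [-3.139, 0.005, -2.675]
wrist_force: [-0.6, 0.3, -0.2]
width: 0.0512
finger_force: 30.0
```

```bash
python3 place.py -.05 .062 .185 3.05
```

```text
[ 0.4552 -0.2558]
slide tot [ 0.5131 -0.3124  0.0058] spin: tool z turn deg 32.0 units 6.4
```

>>> arm_command([
  {"grip":1,"slide":[0,0,0],"spin":0.914},
  {"grip":1,"slide":[0,0,0],"spin":0.914},
  {"grip":1,"slide":[0,0,0],"spin":0.914},
  {"grip":1,"slide":[0,0,0],"spin":0.914},
  {"grip":1,"slide":[0,0,0],"spin":0.914},
  {"grip":1,"slide":[0,0,0],"spin":0.914},
  {"grip":1,"slide":[0,0,0],"spin":0.914},
])

```text
time: 37.62
tool_pos: [0.6121, -0.0007, 0.1839]
ee_rot: [3.142, -0.002, 3.047]
wrist_force: [-0.2, 0.1, -0.7]
width: 0.0511
finger_force: 30.0
```

>>> arm_command([
  {"grip":1,"slide":[0.038,-0.0767,0],"spin":0},
  {"grip":1,"slide":[0.038,-0.0767,0],"spin":0},
  {"grip":1,"slide":[0.038,-0.0767,0],"spin":0},
  {"grip":1,"slide":[0.038,-0.0767,0],"spin":0},
  {"grip":1,"slide":[0.038,-0.0767,0],"spin":0},
  {"grip":1,"slide":[0.038,-0.0767,0],"spin":0},
  {"grip":1,"slide":[0.038,-0.0767,0],"spin":0},
  {"grip":1,"slide":[0,0,0],"spin":0},
  {"grip":1,"slide":[0,0,0],"spin":0},
])

```text
time: 38.75
tool_pos: [0.4556, -0.2553, 0.1847]
ee_rot: [3.14, -0.001, 3.05]
wrist_force: [-0.1, -0.1, -0.3]
width: 0.0514
finger_force: 30.0
```

```bash
python3 place.py -.05 .062 .1 3.05; python3 -c "
from h import *
save('wr5',snapshot('wrist'))"
```

```text
[ 0.4552 -0.2558]
slide tot [ 0.0006 -0.0012  0.1693] spin: tool z turn deg -0.0 units -0.0
```

View pics/wr5.png

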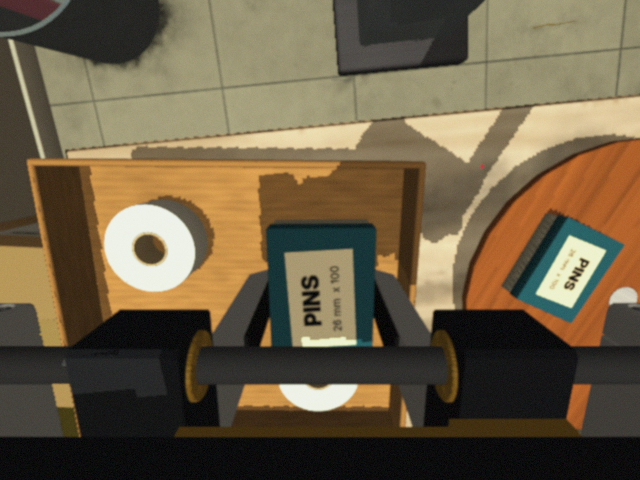

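Box 1 held flat, aligned with the carton, clear of both rolls ((150,247) and (318,390)). Lower.

>>> arm_command([
  {"grip":1,"slide":[0,0,0.06],"spin":0},
  {"grip":1,"slide":[0,0,0.06],"spin":0},
  {"grip":1,"slide":[0,0,0.035],"spin":0},
  {"grip":1,"slide":[0,0,0.01],"spin":0},
  {"grip":1,"slide":[0,0,0.006],"spin":0},
  {"grip":1,"slide":[0,0,0],"spin":0},
  {"grip":1,"slide":[0,0,0],"spin":0},
])

```text
time: 39.67
tool_pos: [0.4562, -0.2563, 0.1009]
ee_rot: [-3.141, 0.002, 3.05]
wrist_force: [-0.3, 0.2, -1.0]
width: 0.0515
finger_force: 30.0
```

>>> arm_command([
  {"grip":1,"slide":[0,0,0.003],"spin":0},
  {"grip":1,"slide":[0,0,0],"spin":0},
  {"grip":1,"slide":[0,0,0],"spin":0},
])

```text
time: 40.05
tool_pos: [0.4557, -0.2559, 0.0984]
ee_rot: [3.142, 0.0, 3.05]
wrist_force: [0.1, 0.2, -1.2]
width: 0.0515
finger_force: 30.0
```

>>> arm_command([
  {"grip":1,"slide":[0,0,0.003],"spin":0},
  {"grip":1,"slide":[0,0,0.003],"spin":0},
  {"grip":1,"slide":[0,0,0],"spin":0},
  {"grip":1,"slide":[0,0,0],"spin":0},
])

```text
time: 40.55
tool_pos: [0.4557, -0.2559, 0.0954]
ee_rot: [3.142, -0.0, 3.05]
wrist_force: [0.1, 0.7, -0.2]
width: 0.0512
finger_force: 30.0
```

>>> arm_command([
  {"grip":1,"slide":[0,0,0.001],"spin":0},
  {"grip":1,"slide":[0,0,0],"spin":0},
])

```text
time: 40.8
tool_pos: [0.4557, -0.2559, 0.0949]
ee_rot: [3.141, 0.0, 3.05]
wrist_force: [-0.3, -0.5, -0.3]
width: 0.0515
finger_force: 30.0
```

>>> arm_command([
  {"grip":-0.4,"slide":[0,0,0],"spin":0},
  {"grip":-0.4,"slide":[0,0,0],"spin":0},
  {"grip":-0.4,"slide":[0,0,0],"spin":0},
  {"grip":-0.4,"slide":[0,0,-0.05],"spin":0},
  {"grip":-0.4,"slide":[0,0,-0.08],"spin":0},
  {"grip":-0.4,"slide":[0,0,-0.06],"spin":0},
  {"grip":-0.4,"slide":[0,0,0],"spin":0},
])

```text
time: 41.68
tool_pos: [0.4571, -0.2569, 0.193]
ee_rot: [-3.138, 0.006, 3.05]
wrist_force: [-0.4, 0.2, 0.8]
width: 0.0657
finger_force: 0.0
```

```bash
python3 look.py; python3 -c "
from h import *
go([.4914,-.0663,.19],1.055+np.pi/2)"
```

```text
box [ 0.4912 -0.0661  0.0484  0.0678  1.0556] r 0.078 ang -2.12
in carton roll [0.0542 0.0599] 0.067
in carton box [-0.0553 -0.0406] 0.179
slide tot [-0.0354  0.3846  0.0008] spin: tool z turn deg 24.3 units 4.86
```

>>> arm_command([
  {"grip":-1,"slide":[0,0,0],"spin":0.972},
  {"grip":-1,"slide":[0,0,0],"spin":0.972},
  {"grip":-1,"slide":[0,0,0],"spin":0.972},
  {"grip":-1,"slide":[0,0,0],"spin":0.972},
  {"grip":-1,"slide":[0,0,0],"spin":0.972},
  {"grip":-1,"slide":[0.0318,0.0915,0],"spin":0},
  {"grip":-1,"slide":[0.0318,0.0915,0],"spin":0},
  {"grip":-1,"slide":[0.0318,0.0915,0],"spin":0},
  {"grip":-1,"slide":[0.0318,0.0915,0],"spin":0},
  {"grip":-1,"slide":[0,0,0],"spin":0},
])

```text
time: 42.98
tool_pos: [0.4898, -0.0625, 0.1875]
ee_rot: [-3.141, -0.004, 2.631]
wrist_force: [-0.3, -0.6, -0.7]
width: 0.0942
finger_force: 0.0
```

```bash
python3 look.py; python3 -c "
from items import *
ci=camera_info('wrist'); im=snapshot('wrist'); items(im,ci,name='wrist'); save('wr6',im)
go([.4914,-.0663,.0895],1.055+np.pi/2)"
```

```text
box [ 0.4617 -0.0756  0.106   0.1789  1.2926] r 0.104 ang -2.32
in carton roll [-0.0511 -0.0629] 0.067
in carton roll [0.0351 0.0388] 0.068
in carton box [-0.0479  0.0999] 0.136
box [ 0.4894 -0.0659  0.0499  0.0699  1.0582] r 0.079 ang -2.14
slide tot [-4.300e-03 -1.000e-04  1.971e-01] spin: tool z turn deg 0.1 units 0.01
```

View pics/look.png

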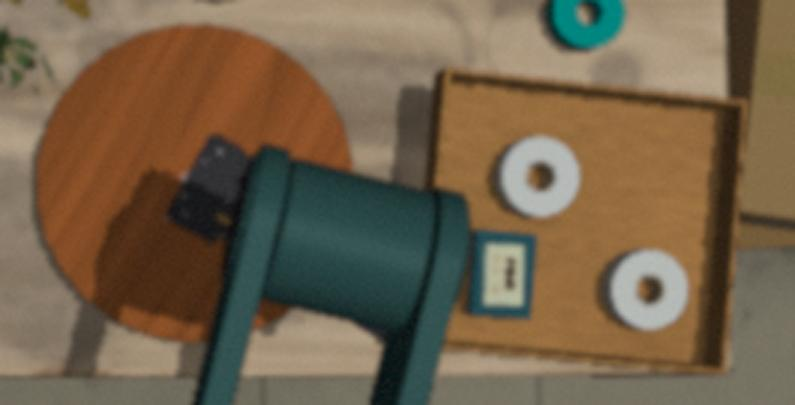

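Roll 1 has been knocked within the carton to about (35, 39) mm, still flat in the left half; roll 2 and box 1 are in place, and the carton hasn't moved. Pick up box 2.

>>> arm_command([
  {"grip":-1,"slide":[-0.0035,0,0.08],"spin":0},
  {"grip":-1,"slide":[0,0,0.08],"spin":0},
  {"grip":-1,"slide":[0,0,0.036],"spin":0},
  {"grip":-1,"slide":[0,0,0],"spin":0},
  {"grip":1,"slide":[0,0,0],"spin":0},
  {"grip":1,"slide":[0,0,0],"spin":0},
  {"grip":1,"slide":[0,0,0],"spin":0},
  {"grip":1,"slide":[0,0,0],"spin":0},
  {"grip":1,"slide":[0,0,0],"spin":0},
])

```text
time: 44.2
tool_pos: [0.4923, -0.0663, 0.0923]
ee_rot: [-3.141, 0.001, 2.626]
wrist_force: [-0.6, -1.0, 1.6]
width: 0.0514
finger_force: 30.0
```

>>> arm_command([
  {"grip":1,"slide":[0,0,-0.03],"spin":0},
  {"grip":1,"slide":[0,0,-0.06],"spin":0},
  {"grip":1,"slide":[0,0,-0.06],"spin":0},
  {"grip":1,"slide":[0,0,-0.045],"spin":0},
  {"grip":1,"slide":[0,0,0],"spin":0},
])

```text
time: 44.82
tool_pos: [0.4936, -0.0665, 0.1924]
ee_rot: [3.14, 0.005, 2.626]
wrist_force: [-1.1, 1.0, -1.4]
width: 0.0508
finger_force: 30.0
```

```bash
python3 place.py .055 -.058 .19 3.05; python3 look.py
```

```text
[ 0.5487 -0.3849]
slide tot [-0.41   -0.4997  0.0062] spin: tool z turn deg -24.3 units -4.86
box [ 0.463  -0.0793  0.1004  0.1816  1.2997] r 0.105 ang -2.28
in carton roll [-0.0511 -0.0629] 0.067
in carton roll [0.0351 0.0388] 0.068
in carton box [-0.0466  0.1003] 0.138
```

>>> arm_command([
  {"grip":1,"slide":[0,0,0],"spin":-0.972},
  {"grip":1,"slide":[0,0,0],"spin":-0.972},
  {"grip":1,"slide":[0,0,0],"spin":-0.972},
  {"grip":1,"slide":[0,0,0],"spin":-0.972},
  {"grip":1,"slide":[0,0,0],"spin":-0.972},
])

```text
time: 45.5
tool_pos: [0.4913, -0.066, 0.1876]
ee_rot: [3.141, -0.003, 3.053]
wrist_force: [0.6, 0.6, -1.2]
width: 0.0511
finger_force: 30.0
```

>>> arm_command([
  {"grip":1,"slide":[-0.0243,-0.0891,0],"spin":0},
  {"grip":1,"slide":[-0.0243,-0.0891,0],"spin":0},
  {"grip":1,"slide":[-0.0243,-0.0891,0],"spin":0},
  {"grip":1,"slide":[-0.0243,-0.0891,0],"spin":0},
  {"grip":1,"slide":[-0.0243,-0.0891,0],"spin":0},
  {"grip":1,"slide":[-0.0243,-0.0891,0],"spin":0},
  {"grip":1,"slide":[-0.0243,-0.0891,0],"spin":0},
  {"grip":1,"slide":[0,0,0],"spin":0},
  {"grip":1,"slide":[0,0,0],"spin":0},
])

```text
time: 46.62
tool_pos: [0.5478, -0.3837, 0.1876]
ee_rot: [3.139, -0.002, 3.05]
wrist_force: [-0.2, 0.4, -0.8]
width: 0.051
finger_force: 30.0
```

```bash
python3 place.py .055 -.058 .105 3.05; python3 -c "
from h import *
save('wr7',snapshot('wrist'))"
```

```text
[ 0.5487 -0.3849]
slide tot [-0.0024 -0.0026  0.1652] spin: tool z turn deg -0.0 units -0.0
```

View pics/wr7.png

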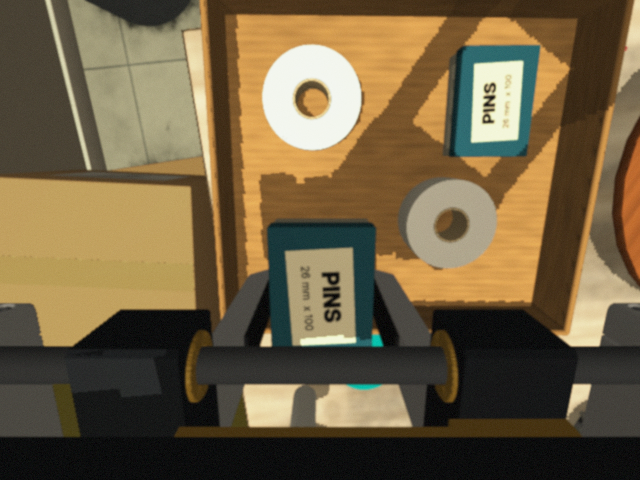

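Box 2 is held flat at (320,285); roll 2 (312,98), box 1 (490,100), roll 1 (450,222) are all flat. Lower.

>>> arm_command([
  {"grip":1,"slide":[-0.0024,-0.006,0.06],"spin":0},
  {"grip":1,"slide":[0,0,0.06],"spin":0},
  {"grip":1,"slide":[0,0,0.035],"spin":0},
  {"grip":1,"slide":[0,0,0.01],"spin":0},
  {"grip":1,"slide":[0,0,0.004],"spin":0},
  {"grip":1,"slide":[0,0,0],"spin":0},
  {"grip":1,"slide":[0,0,0],"spin":0},
])

```text
time: 47.55
tool_pos: [0.5497, -0.388, 0.1062]
ee_rot: [-3.14, 0.002, 3.05]
wrist_force: [0.7, 0.1, -0.6]
width: 0.0514
finger_force: 30.0
```

>>> arm_command([
  {"grip":1,"slide":[0,0,0.003],"spin":0},
  {"grip":1,"slide":[0,0,0],"spin":0},
  {"grip":1,"slide":[0,0,0],"spin":0},
])

```text
time: 47.92
tool_pos: [0.5492, -0.3876, 0.1033]
ee_rot: [3.141, -0.0, 3.05]
wrist_force: [0.2, -0.4, -0.5]
width: 0.0513
finger_force: 30.0
```

>>> arm_command([
  {"grip":1,"slide":[0,0,0.005],"spin":0},
  {"grip":1,"slide":[0,0,0.003],"spin":0},
  {"grip":1,"slide":[0,0,0.003],"spin":0},
  {"grip":1,"slide":[0,0,0],"spin":0},
  {"grip":1,"slide":[0,0,0],"spin":0},
])

```text
time: 48.55
tool_pos: [0.5493, -0.3876, 0.0979]
ee_rot: [3.142, 0.0, 3.05]
wrist_force: [-0.3, 0.5, -1.1]
width: 0.0511
finger_force: 30.0
```

>>> arm_command([
  {"grip":1,"slide":[0,0,0.002],"spin":0},
  {"grip":1,"slide":[0,0,0],"spin":0},
  {"grip":1,"slide":[0,0,0],"spin":0},
])

```text
time: 48.92
tool_pos: [0.5492, -0.3876, 0.0969]
ee_rot: [3.142, 0.0, 3.05]
wrist_force: [0.8, -0.5, -0.2]
width: 0.051
finger_force: 30.0
```

Release (opening ~64 mm), rise, then retreat clear to the left for a check.

>>> arm_command([
  {"grip":1,"slide":[0,0,0.0005],"spin":0},
  {"grip":-0.35,"slide":[0,0,0],"spin":0},
  {"grip":-0.35,"slide":[0,0,0],"spin":0},
  {"grip":-0.35,"slide":[0,0,0],"spin":0},
  {"grip":-0.35,"slide":[0,0,-0.05],"spin":0},
  {"grip":-0.35,"slide":[0,0,-0.08],"spin":0},
  {"grip":-0.35,"slide":[0,0,-0.08],"spin":0},
  {"grip":-0.35,"slide":[0,0,0],"spin":0},
])

```text
time: 49.92
tool_pos: [0.5508, -0.389, 0.2071]
ee_rot: [-3.136, 0.008, 3.05]
wrist_force: [0.3, -0.2, 0.2]
width: 0.0636
finger_force: 0.0
```

>>> arm_command([
  {"grip":-0.35,"slide":[0,0.11,0],"spin":0},
  {"grip":-0.35,"slide":[0,0.11,0],"spin":0},
  {"grip":-0.35,"slide":[0,0.11,0],"spin":0},
  {"grip":-0.35,"slide":[0,0.11,0],"spin":0},
  {"grip":-0.35,"slide":[0,0.11,0],"spin":0},
  {"grip":-0.35,"slide":[0,0.11,0],"spin":0},
  {"grip":-0.35,"slide":[0,0.11,0],"spin":0},
  {"grip":-0.35,"slide":[0,0.11,0],"spin":0},
  {"grip":-0.35,"slide":[0,0,0],"spin":0},
])

```text
time: 51.05
tool_pos: [0.5887, 0.0542, 0.1997]
ee_rot: [3.141, -0.003, 3.056]
wrist_force: [0.5, -0.4, -0.3]
width: 0.0638
finger_force: 0.0
```

```bash
sed -i 's/im\[205:340,260:525\]/im[205:340,180:525]/; s/fx=3,fy=3/fx=2.3,fy=2.3/' look.py; python3 look.py
```

```text
box [0.5361 0.0578 0.1834 0.2949 1.5248] r 0.057 ang 1.5
in carton roll [-0.0515 -0.0621] 0.068
in carton roll [0.0351 0.0388] 0.068
in carton box [-0.0492  0.0635] 0.079
in carton box [ 0.0548 -0.059 ] 0.079
```

View pics/look.png

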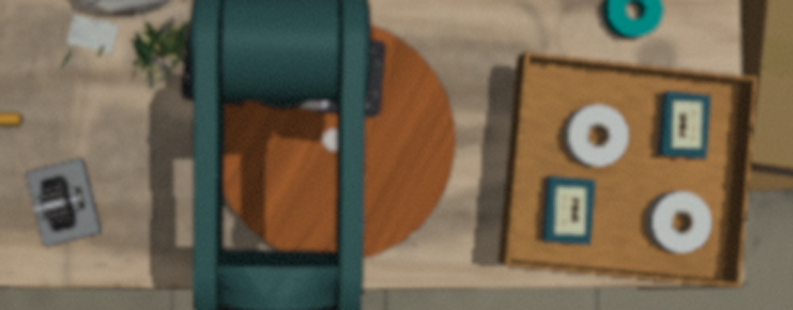

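The picture shows a roll and a box in each end of the carton, all flat. The carton is level and unmoved, the wheel's rib is still between the pointers (60,200), and the turntable has no items left on it. Handing in.

```bash
python3 -c "
from bench import ticket
print(ticket.close_job())"
```

```text
the job is handed in; nothing more can be done
None
```

I zeroed the wheel, set both rolls and both pin boxes flat in the carton with one of each per end, and handed the job in at about 51 s; roll 1 was knocked about 3 cm inside the carton mid-run and I left it there, still flat in the left half.

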